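# Issue a fresh tray from the spring magazine to the counting scale

## Robot

A 7-joint arm with a two-finger parallel gripper is mounted at the origin on the work surface; the furniture and walls round the work are solid. World frame = base frame: x ahead of the robot, y to its left, z up, the work surface at z = 0. Lengths are in m, angles in rad, forces in N, time in s.
With the tool pointing down it reaches from about 0.425 to 0.95 m from the base axis. Payload 4.7 kg.
Tool frame: the origin (TCP) lies at the very end of the fingers, on their centre line; the grasp point (between the pads) lies 19 mm behind it; z points along the fingers, y is the line along which they close (so a half turn about z gives the same grasp; the last joint's range is limited). The gripper opens to 85 mm and grips with 20 to 120 N. Pads are 22 mm wide; open, the fingers measure 114 mm over their backs; the gripper's body (76 mm by 85 mm) begins 54 mm behind the grasp point. The pads swing forward as they close: fully open they stand 13 mm farther back than shut.
Start: joints at [1.2, 0.469, -0.049, 1.532, 0.024, 1.141, -0.082], TCP at [0.226, -0.636, 0.231] pointing down, gripper open.
Joint ranges: [-2.59, 2.59], [-0.33, 1.99], [-1.39, 1.29], [0.1, 2.45], [-1.04, 4.18], [0.21, 1.99], [-2.66, 2.66]. Speed limits (rad/s): [2.57, 2.57, 3.14, 3.14, 3.14, 3.14, 3.14].

## Interface

Orientations are given as a unit quaternion [w, x, y, z].
In Python, from station import manip gives the robot as it stands. The module is installed in compiled form; this text tells all that it offers.
- The arm moves only by the tool carry_out, never from a script. Its argument "steps" is one flat list of numbers, 4 for each row, row after row: the shift along the tool's x, y, z in m, then the turn about the tool's z in degrees. In form: [tx, ty, tz, twist, tx, ty, tz, twist, ...]. A call has 1 to 20 rows; each row shifts and turns the commanded pose from where the row before left it, along the tool's axes as they then stand; what a row does not reach is not made up. A row lasts 1/8 s, in which the tool goes at most 62.5 mm and 10.7 degrees, less where a joint would pass 70% of its speed; a pose out of reach is approached as far as the arm can. A call with a gripper value outside its range is refused whole. "claw" is the closure in counts, from 0 (fully open) to 255 (shut), set as the call begins (left out, the last holds). The fingers move at their own pace and stop on an object; "grip_force" is the grip in N (left out, the last holds). Time passes only in rows, so rows that do not move let the fingers close. It gives the time, the measured TCP pose, the force, the opening and the grip force at its end, in the units of the state.
- manip.state(): the state, without advancing time (a new reading comes with each control period).
- manip.capture(name): name is "scene" or "top" or "wrist"; returns (picture, depth): 384x512x3 uint8, red, green, blue; 384x512 float32, m along the optical axis (not along the pixel's ray), 0 where there is no reading.
- manip.camera_model(name): a dict with "camera_matrix" (3x3 intrinsics, pixels), "R" (3x3) and "t" (3): a world point X has camera coordinates R X + t; the wrist camera has in their place "hand_eye" (4x4, takes a point from camera to tool coordinates, whose origin is the TCP and whose axes are the flange's). Camera axes: x right, y down, z forward; pixel columns grow to the right and rows downward; lengths in m; the calibration is good to about 2 mm. A picture is of the moment at which its call begins: read the wrist's pose just before it. camera_model takes no time and is no camera call.
- manip.hand_in(): hands the job in; it is judged then, once.
The state is a dict: "time_s": time; "joint_pos": joint angles; "joint_vel": joint speeds; "effort": joint torques, N m; "ee_pos": TCP position; "eef_rot": TCP orientation; "force": force on the tool from outside, world axes, zero at the start; "wrist_torque": the same for the moment, N m; "finger_gap": opening from 0.0 (shut) to 1.0 (fully open); "finger_force": force on a finger pad.
Only numpy, scipy, OpenCV 4.12 (cv2) and the standard library are available. Lean on these libraries where they do the work, as an engineer would, in place of code of your own. Each camera call takes 0.05 s, during which the arm holds its last target. There are 200 camera calls.

## Task

Get the counting scale ready for the next count: draw the top blue tray out of the spring magazine through its mouth, pressing it down against the spring just far enough to pass under the catches and over the sill (their height is not known and has to be felt), and set it, not drop it, flat and open side up in the middle of the scale's pan. The other trays must stay in the magazine with the next one risen under the lips, and nothing else on the desk may be disturbed.

Things in the scene. Friction and masses are not known exactly. Their poses are not given: they have to be found in the camera images.
- magazine: Fixed grey sheet-metal spring magazine with a stack of four equal blue trays. Origin: on the desk under the middle of the stack; z up; the mouth faces its own -x, where trays come out. Trays lie in a channel 115 mm long (x) by 63 mm wide (y), closed at the back and sides. A spring under the stack presses it up with about 7 N at rest and yields about 4 mm per extra newton, at most 18 mm.
- lips (a point): Point in the middle of the magazine's top, 125 mm above its origin, level with the underside of two flat lips that hold the stack down. They run along the long sides, 2.5 mm thick, reaching 8 mm in from each channel wall, so that the middle 47 mm of the top tray is open from above over its full length; the rim of the top tray rests against their underside.
- mouth_face (a point): Point on the magazine at its mouth, 57.5 mm to -x of point lips and as high. Here a silver mouth frame, 3 mm thick and 90 mm wide (thumbscrew knobs to 109 mm), hangs two catches in front of the top tray's front corners, with 48 mm free between them from above; they end 4 to 12 mm above the lips. How far they hang below the lips was set by hand, 3 to 11 mm, and is not reported.
- sill (a point): Point on the magazine's mouth, 26 mm below point mouth_face. Near it (4 mm up or down with the frame) is the full-width sill, always 19 mm below the catches' lower ends; a tray 16 mm high passes only between the two: pressed too little it meets the catches, more than 3 mm too far the sill. Level with the sill a flat tongue, 36 mm wide, reaches 87 mm out to -x, then bends down, to carry the tray.
- tray1_center (a point): Centre (half-way up) of the top tray: open blue plastic tray 112 mm long (x, the way it slides) x 60 mm wide (y) x 16 mm high, walls and floor 2.5 mm, about 60 g, open side up (z); a blank white card on its front end. Its axes are parallel to the magazine's at the start.
- tray2_center (a point): Centre (half-way up) of the second tray, identical; it starts 16 mm below the top one, and when the top one has left it is lifted by the spring to 117 mm above the magazine's origin, under the lips.
- tray3_center (a point): Centre of the third tray, identical.
- tray4_center (a point): Centre of the lowest tray, identical.
- pan_center (a point): Centre of the top face of the steel pan of the white counting scale (fixed). The pan is a flat level plate 155 mm (x) x 148 mm (y), 62 mm above the desk; the lower keypad and display lie on its -x side.
- module_a: Light grey rail module, 88x36x58 mm, a bystander; origin under its middle.
- module_b: Slim grey rail module, 88x18x58 mm, a bystander; origin under its middle.
- module_c: Green rail module, 88x22x58 mm, a bystander; origin under its middle.
- bottle: White bottle with a blue cap, 53 mm across, 192 mm high, a bystander; origin under its middle.
- tall_carton: Standing blue and white carton, 36x88x166 mm, a bystander; origin under its middle.
- stapler: Red desk stapler, 32x135x46 mm, a bystander; origin under its middle.
- tape_measure: Orange tape measure, 36x84x62 mm, a bystander; origin under its middle.

How it is judged:
On the way:
1. the top tray has been drawn forward through the mouth, wholly clear of the stack (x of tray1_center in the frame of magazine between -0.2 and -0.105 m and y of tray1_center in the frame of magazine between -0.06 and 0.06 m), for 0.1 s.
At the end, for the whole second after the job is handed in: The tray that was on top lies flat (within 0.08 rad) and open side up on the scale's pan, its centre within 25 mm of the pan's centre, at rest and released; the other three trays are still stacked in the magazine (within 12 mm of its middle), the second one within 4 mm of its place under the lips (horizontal distance between tray1_center and pan_center below 0.025 m and z of tray1_center in the frame of pan_center between 0.005 and 0.0115 m and angle between tray1_center's own z axis and vertical below 0.08 rad and linear speed of tray1 below 0.02 m/s and x of tray2_center in the frame of magazine between -0.012 and 0.012 m and z of tray2_center in the frame of magazine above 0.113 m and x of tray3_center in the frame of magazine between -0.012 and 0.012 m and z of tray3_center in the frame of magazine above 0.095 m and x of tray4_center in the frame of magazine between -0.012 and 0.012 m and z of tray4_center in the frame of magazine above 0.077 m); the robot touches nothing.
It fails at once if the tray was let go more than 30 mm above the pan (horizontal distance between tray1_center and pan_center below 0.12 m and z of tray1_center in the frame of pan_center above 0.038 m and contact force between the fingers and tray1 below 0.02 N).
It fails at once if another tray came out of the magazine (x of any of tray2_center, tray3_center, tray4_center in the frame of magazine below -0.03 m).
It fails at once if a bystander was moved by more than 20 mm (distance of any of module_a, module_b, module_c, bottle, tall_carton, stapler, tape_measure from where it was at the start of the episode above 0.02 m).
It also fails if it takes over 70 s, if anything falls off the work surface, if the arm or the gripper's body presses on something with over 40 N, if the wrist force passes 120 N, or if a joint passes its speed limit or range.

## Working session

There is one attempt and no reset: what is moved stays moved. The work goes in short steps, Python scripts to look and compute and a tool call to move; the robot and the scene stay as the last step left them, time stands still between calls to the robot, and variables do not carry over. Pictures are saved under pics/ and viewed, at most 10 in all, crops included, and the job is handed in when it is done.

Besides the shell and the picture viewer there is one more tool, called after "Request:" as name(argument=value, ...) on one line, values as JSON. carry_out: Moves the arm, as the interface text tells. Its arguments: {"type":"object","properties":{"steps":{"type":"array","items":{"type":"number"}},"claw":{"type":"number"},"grip_force":{"type":"number"}},"required":["steps"]}

```bash
mkdir -p pics
cat > h.py <<'E'
import numpy as np, cv2
from scipy.spatial.transform import Rotation as Ro
from station import manip
def cap(n,f=None):
    p,d=manip.capture(n)
    if f: cv2.imwrite('pics/'+f,cv2.cvtColor(p,cv2.COLOR_RGB2BGR))
    np.savez('pics/'+n+'.npz',p=p,d=d); return p,d
def world(n,d):
    m=manip.camera_model(n);K=np.array(m['camera_matrix']);v,u=np.mgrid[:384,:512]
    c=np.stack([(u-K[0,2])/K[0,0]*d,(v-K[1,2])/K[1,1]*d,d],-1)
    return (c-np.array(m['t']))@np.array(m['R'])
E
python3 - <<'E'
from h import *
s=manip.state();print({k:np.round(v,3).tolist() for k,v in s.items()})
cap('scene','s1.png');cap('top','t1.png')
for n in('scene','top'):print(manip.camera_model(n))
E
```

```text
{'time_s': 0.0, 'joint_pos': [1.2, 0.469, -0.049, 1.534, 0.024, 1.141, -0.082], 'joint_vel': [0.001, 0.0, 0.001, 0.0, 0.003, -0.0, 0.001], 'effort': [0.001, -51.03, -0.047, -23.771, 0.011, 0.008, 0.0], 'ee_pos': [0.226, -0.635, 0.23], 'eef_rot': [-0.001, 0.985, 0.17, -0.0], 'force': [-0.702, 0.466, -0.015], 'wrist_torque': [0.025, 0.045, 0.016], 'finger_force': 0.0, 'finger_gap': 1.002}
{'camera_matrix': array([[389.87648346,   0.        , 250.22209656],
       [  0.        , 389.87648346, 188.70713114],
       [  0.        ,   0.        ,   1.        ]]), 'R': array([[-0.60790086, -0.79373968, -0.02082933],
       [-0.31099266,  0.26215293, -0.91354223],
       [ 0.73057519, -0.54886534, -0.4062102 ]]), 't': array([0.32335011, 0.21050349, 0.6899483 ])}
{'camera_matrix': array([[457.39821009,   0.        , 257.18952845],
       [  0.        , 457.39821009, 191.11819076],
       [  0.        ,   0.        ,   1.        ]]), 'R': array([[-0.02352099, -0.99971862,  0.00307305],
       [-0.98647783,  0.02271053, -0.16231369],
       [ 0.16219822, -0.00684927, -0.98673442]]), 't': array([0.04308359, 0.48584215, 1.28697718])}
```

View pics/s1.png

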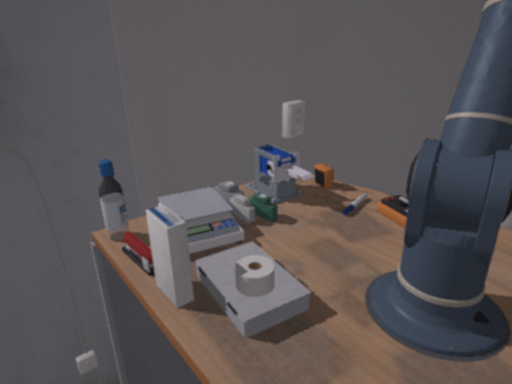

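View pics/t1.png

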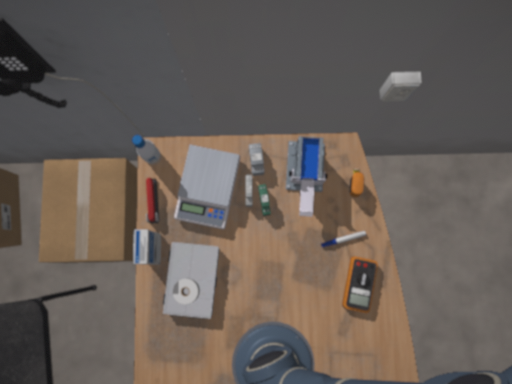

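The scene view shows the magazine at about (275,172) and the scale at (200,215). In the top view the magazine is at (310,160) with its mouth and tongue pointing down the picture (-x), and the pan is at (211,172). Next I'll enlarge the top view and measure.

Run:
```python
from h import *
z=np.load('pics/top.npz');p,d=z['p'],z['d'];W=world('top',d);np.save('pics/W.npy',W)
c=p[130:240,160:380];cv2.imwrite('pics/t1c.png',cv2.cvtColor(cv2.resize(c,None,fx=3.6,fy=3.6,interpolation=cv2.INTER_CUBIC),cv2.COLOR_RGB2BGR))
def fit(mask,nm):
    n,l,st,_=cv2.connectedComponentsWithStats(mask.astype(np.uint8))
    k=1+np.argmax(st[1:,4]);P=W[l==k];r=cv2.minAreaRect((P[:,:2]*1000).astype(np.float32));print(nm,len(P),st[k],r,np.median(P[:,2]))
R=np.zeros(d.shape,bool);R[130:240,165:250]=1
fit(R&(abs(W[...,2]-.062)<.006)&(d>0),'pan')
R=np.zeros(d.shape,bool);R[130:225,275:340]=1
for a,b in((.118,.135),(.085,.103),(.103,.118),(.135,.15)):fit(R&(W[...,2]>a)&(W[...,2]<b)&(d>0),(a,b))
b=p.astype(int);fit(R&(b[...,2]>b[...,0]+60),'blue')
for v in range(134,222,4):print(v,np.round(W[v,284:334:3,2]*1000).astype(int))
```

```text
pan 2672 [ 178  145   62   62 2672] ((532.955078125, 170.2938232421875), (148.1549530029297, 155.76466369628906), 76.92341613769531) 0.06142052356391495
(0.118, 0.135) 427 [293 136  33  46 427] ((560.8771362304688, -114.13768005371094), (86.21282196044922, 121.17247772216797), 84.46219635009766) 0.12660327140642388
(0.085, 0.103) 429 [292 179  32  38 429] ((455.8141174316406, -103.48287200927734), (87.94984436035156, 102.00702667236328), 83.27493286132812) 0.09958539754305723
(0.103, 0.118) 635 [301 140  19  38 635] ((563.4843139648438, -116.05360412597656), (47.92876434326172, 106.94937896728516), 84.56147766113281) 0.11114351378746636
(0.135, 0.15) 3 [320 179   3   1   3] ((499.7055358886719, -140.1745147705078), (5.292586326599121, 0.32166293263435364), 87.27240753173828) 0.13835470937127647
blue 619 [301 139  18  41 619] ((436.4281311035156, -65.196533203125), (69.94189453125, 385.8052673339844), 67.52794647216797) 0.1114081275686711
134 [-359 -358 -351   -5    4   -3   -1    3   -3    0   -2    0  -10   -1
   -2   -6   -4]
138 [  0  -1  -1   3  -1 123 126 118 120 122 123 127 123
[... 781 characters left out ...]
  2   6   7  78  85  81 100 101  98 100 101 102 101 104  -1  -5   0]
186 [  4  11   7  10  11  17 105  98 102 103  33   2   9   3  -3  -2   0]
190 [ -4   0  -4   0   4   7 101 106  98 101   5  11   7   2  -5  -2   2]
194 [ -3  -4   0  -1   4  -2  95  99 103 106  -5   2   3  -1   2   2  -7]
198 [  1   0   0   3  -3   2 101 104 100 101   1   0   1   2  -7   1   2]
202 [  1   0  -2  -5   0  -3 100 100 102 105  -2   0  -5  -5  -8   1   1]
206 [  2   5   0   2  -2  -8 106 102  99  99  -6  -1  -4   3   0  -4  -2]
210 [ -4   1  -1  -5   1  -2 102 106 105  99  -3   1  -1  -2  -2  -3   4]
214 [-3 -1  1 -2 -4 -5 94 94 98 94 -2 -4 -3 -2 -3 -3 -2]
218 [ 0 -1 -4  4 -1 -2 -3 -4 -3  2 -6 -2  4 -4  0 -3 -2]
```

View pics/t1c.png

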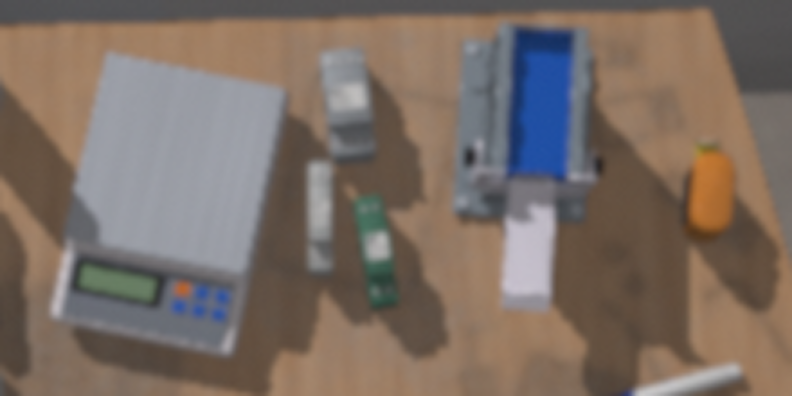

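The top view puts the magazine centre at about (561,-114) mm with yaw about -5.6°. The pan centre is at (533,170) with yaw about -13°. The tongue is at z≈101 mm. Twist the tool first so that tool y lies along the magazine's x, then move over the mouth.

Request:
carry_out(steps=[0,0,0,-9.25,0,0,0,-9.25,0,0,0,-9.25,0,0,0,-9.25,0,0,0,-9.25,0,0,0,-9.25,0,0,0,-9.25,0.046,0.019,0,0,0.046,0.019,0,0,0.046,0.019,0,0,0.046,0.019,0,0,0.046,0.019,0,0,0.046,0.019,0,0,0.046,0.019,0,0,0.046,0.019,0,0,0.046,0.019,0,0,0.046,0.019,0,0,0.046,0.019,0,0,0.046,0.019,0,0,0,0,0,0], claw=150)

```text
time_s: 2.6
ee_pos: [0.5089, -0.1044, 0.2314]
eef_rot: [-0.001, 0.738, 0.674, 0.001]
force: [-0.2, -0.8, 0.2]
finger_gap: 0.41
finger_force: 0.0
```

```bash
cat >> h.py <<'E'
def wristworld():
    s=manip.state();p,d=manip.capture('wrist');m=manip.camera_model('wrist')
    K=np.array(m['camera_matrix']);H=np.array(m['hand_eye']);v,u=np.mgrid[:384,:512]
    c=np.stack([(u-K[0,2])/K[0,0]*d,(v-K[1,2])/K[1,1]*d,d],-1)
    q=s['eef_rot'];R=Ro.from_quat([q[1],q[2],q[3],q[0]]).as_matrix()
    return p,d,(c@H[:3,:3].T+H[:3,3])@R.T+np.array(s['ee_pos'])
E
python3 - <<'E'
from h import *
s=manip.state();print({k:np.round(v,4).tolist() for k,v in s.items()})
p,d,W=wristworld();np.savez('pics/w1.npz',p=p,d=d,W=W)
print(manip.camera_model('wrist'))
cv2.imwrite('pics/w1.png',cv2.cvtColor(p,cv2.COLOR_RGB2BGR))
E
```

```text
{'time_s': 2.6, 'joint_pos': [0.6177, 0.2691, -0.5912, 1.873, 0.1693, 1.049, -0.1323], 'joint_vel': [0.0498, -0.0077, 0.07, 0.0173, 0.0278, 0.0142, 0.0239], 'effort': [-1.2666, -34.3335, -4.3469, -22.6118, -0.143, -0.1001, -0.1632], 'ee_pos': [0.5089, -0.1044, 0.2314], 'eef_rot': [-0.0005, 0.7384, 0.6743, 0.001], 'force': [-0.2127, -0.752, 0.2006], 'wrist_torque': [-0.0281, -0.03, -0.0242], 'finger_force': 0.0, 'finger_gap': 0.4097}
{'camera_matrix': array([[295.70545728,   0.        , 256.98094235],
       [  0.        , 295.70545728, 192.14793272],
       [  0.        ,   0.        ,   1.        ]]), 'hand_eye': array([[-1.36698069e-03, -9.51489430e-01, -3.07678398e-01,
         7.85641295e-02],
       [ 9.99998893e-01, -1.48158600e-03,  1.38892578e-04,
         5.19059738e-04],
       [-5.88006828e-04, -3.07677868e-01,  9.51490401e-01,
        -1.43000586e-01],
       [ 0.00000000e+00,  0.00000000e+00,  0.00000000e+00,
         1.00000000e+00]])}
```

View pics/w1.png

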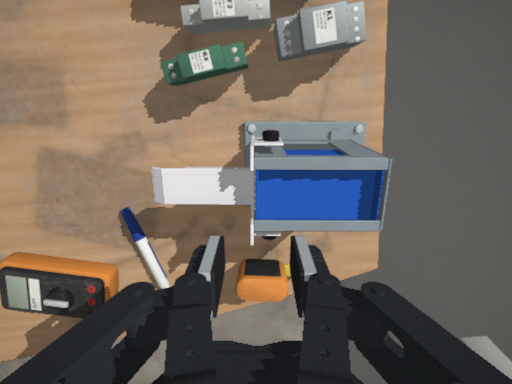

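The wrist view shows the magazine squarely: the frame is at column ~252, the lips at rows ~162 and ~225, and the tongue at columns 155-250. Now I'll fit its geometry in the tool-aligned frame.

Run:
```python
from h import *
z=np.load('pics/w1.npz');p,d,W=z['p'].astype(int),z['d'],z['W'];Z=W[...,2]
def rect(m,nm):
    n,l,st,_=cv2.connectedComponentsWithStats(m.astype(np.uint8),connectivity=8);k=1+np.argmax(st[1:,4]);P=W[l==k]
    print(nm,st[k],cv2.minAreaRect((P[:,:2]*1000).astype(np.float32)),np.round(P.mean(0)*1000,1),np.median(P[:,2]))
R=np.zeros(d.shape,bool)
def box(a,b,c,e):
    r=R.copy();r[a:b,c:e]=1;return r&(d>0)
rect(box(155,172,262,392)&(abs(Z-.127)<.006),'lipL')
rect(box(215,236,262,392)&(abs(Z-.127)<.006),'lipR')
rect(box(163,212,150,247)&(abs(Z-.1)<.01),'tongue')
rect(box(165,222,240,400)&(p[...,2]>p[...,0]+60),'blue')
rect(box(130,250,240,265)&(Z>.128)&(Z<.145),'frame')
c=manip.camera_model('wrist')
im=p[120:250,140:400].astype(np.uint8);cv2.imwrite('pics/w1c.png',cv2.cvtColor(cv2.resize(im,None,fx=3,fy=3,interpolation=cv2.INTER_CUBIC),cv2.COLOR_RGB2BGR))
print((Z[195,150:400:5]*1000).round().astype(int));print(np.round(W[195,235:275:2]*1000).astype(int).tolist())
```

```text
lipL [ 262  156  130   16 1698] ((570.480712890625, -86.61082458496094), (12.818007469177246, 109.68975067138672), 84.28321075439453) [570.9 -85.1 127.6] 0.1278653130637199
lipR [ 262  215  122   17 1365] ((565.4758911132812, -142.72959899902344), (16.072717666625977, 109.52948760986328), 87.59764099121094) [ 567.4 -142.5  127.8] 0.12797822600725253
tongue [ 151  167   96   38 3447] ((452.51043701171875, -103.25774383544922), (36.20774841308594, 93.07876586914062), 84.50853729248047) [ 454.1 -102.6  101.2] 0.10160143371766697
blue [ 256  170  129   50 6212] ((564.0953369140625, -116.5964126586914), (51.50701904296875, 112.6822738647461), 84.79280853271484) [ 565.3 -117.7  113.2] 0.11248985249813424
frame [249 145  16  27 179] ((512.0321044921875, -74.4605712890625), (20.913101196289062, 12.590718269348145), 84.13343048095703) [509.7 -76.2 132.4] 0.1347077366001278
[  -1   96  100  101  102  101  101  101  102  102  102  102  101  101
  102  103  102  101  102  102  103  125  112  111  113  111  114  113
  112  111  113  113  113  113  113  113  113  113  113  113  111  113
  113  112  112  120  125  128 -204 -184]
[[487, -115, 101], [489, -115, 102], [491, -115, 103], [493, -115, 101], [495, -115, 102], [497, -115, 102], [499, -116, 101], [501, -116, 101], [503, -116, 102], [504, -117, 99], [507, -109, 125], [509, -109, 125], [511, -114, 111], [512, -114, 111], [514, -114, 113], [516, -114, 111], [518, -114, 112], [520, -114, 112], [522, -114, 112], [524, -114, 113]]
```

View pics/w1c.png

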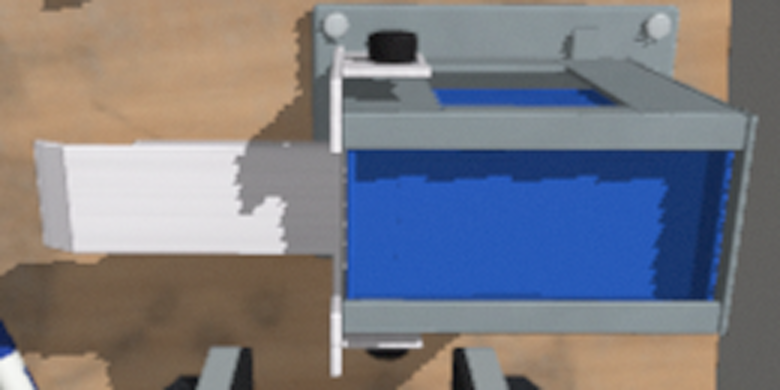

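Request:
carry_out(steps=[-0.0035,-0.001,0.02,0,0,0,0.025,0,0,0,0.025,0,0,0,0.02,0,0,0,0.01,0,0,0,0.008,0,0,0,0.004,0,0,0,0,0,0,0,0,0,0,0,0,0])

```text
time_s: 3.9
ee_pos: [0.5066, -0.1126, 0.1197]
eef_rot: [0.0, 0.741, 0.671, 0.0]
force: [-0.3, -0.4, 1.0]
finger_gap: 0.414
finger_force: 0.0
```

Request:
carry_out(steps=[0.0045,0.001,0.002,0,0,0,0.002,0,0,0,0,0,0,0,0,0])

```text
time_s: 4.4
ee_pos: [0.5077, -0.1082, 0.1152]
eef_rot: [-0.0, 0.741, 0.671, -0.0]
force: [0.4, -0.9, -0.9]
finger_gap: 0.413
finger_force: 0.0
```

Request:
carry_out(steps=[0,0,0,0,0,0,0,0,0,0,0,0,0,0,0,0,0,0,0,0,0,0,0,0,0,0,0,0,0,0,0,0], claw=255, grip_force=40)

```text
time_s: 5.4
ee_pos: [0.508, -0.1083, 0.1155]
eef_rot: [0.0, 0.741, 0.671, 0.0]
force: [1.2, -0.6, 1.8]
finger_gap: 0.015
finger_force: 39.6
```

Request:
carry_out(steps=[0,0,0.0015,0,0,0,0.0015,0,0,0,0.0005,0,0,0,0,0,0,0,0,0], grip_force=70)

```text
time_s: 6.02
ee_pos: [0.5079, -0.1082, 0.1127]
eef_rot: [0.0, 0.741, 0.671, -0.0]
force: [-0.9, 0.1, 7.8]
finger_gap: 0.013
finger_force: 44.7
```

Request:
carry_out(steps=[0,-0.0015,0,0,0,-0.0015,0,0,0,-0.0015,0,0,0,0,0,0,0,0,0,0])

```text
time_s: 6.65
ee_pos: [0.507, -0.108, 0.1138]
eef_rot: [0.003, 0.741, 0.671, 0.003]
force: [4.4, -1.4, 6.3]
finger_gap: 0.012
finger_force: 45.3
```

Request:
carry_out(steps=[0,0.003,0,0,0,0.0005,0.0015,0,0,0,0.001,0,0,0,0,0,0,0,0,0])

```text
time_s: 7.28
ee_pos: [0.5076, -0.1081, 0.1105]
eef_rot: [0.001, 0.741, 0.671, 0.0]
force: [-0.8, 0.1, 8.5]
finger_gap: 0.008
finger_force: 44.9
```

Request:
carry_out(steps=[0,-0.0015,0,0,0,-0.0015,0,0,0,-0.0015,0,0,0,0,0,0,0,0,0,0])

```text
time_s: 7.9
ee_pos: [0.5066, -0.108, 0.1115]
eef_rot: [0.004, 0.741, 0.671, 0.003]
force: [5.6, -1.5, 5.9]
finger_gap: 0.009
finger_force: 45.4
```

Run:
```python
from h import *
p,d,W=wristworld();np.savez('pics/w2.npz',p=p,d=d,W=W)
im=p[120:384,120:420];cv2.imwrite('pics/w2.png',cv2.cvtColor(cv2.resize(im,None,fx=2.2,fy=2.2,interpolation=cv2.INTER_CUBIC),cv2.COLOR_RGB2BGR))
```

```text
(no output)
```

View pics/w2.png

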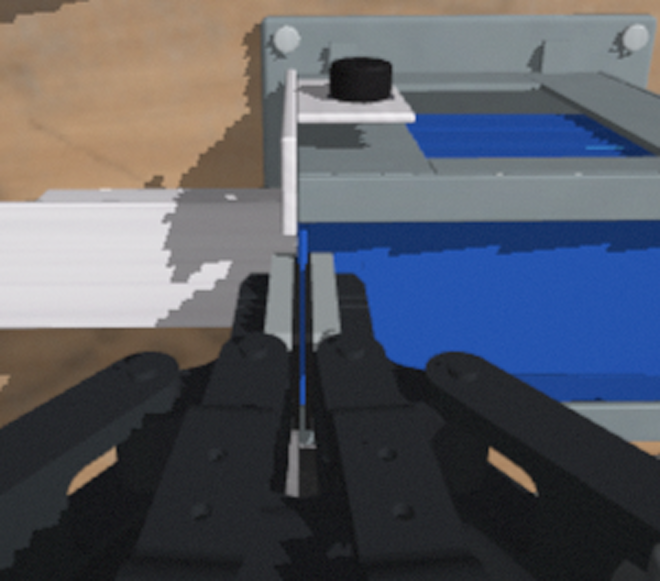

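The wall is properly straddled: the blue wall, column ~303 of the crop, sits between the two pads. The catch still blocks the tray, so I'll press deeper.

Request:
carry_out(steps=[0,0.003,0,0,0,0.0015,0.001,0,0,0,0.0005,0,0,0,0,0,0,0,0,0])

```text
time_s: 8.57
ee_pos: [0.5076, -0.1081, 0.109]
eef_rot: [0.001, 0.741, 0.671, 0.0]
force: [-0.3, 0.4, 9.0]
finger_gap: 0.011
finger_force: 44.9
```

Request:
carry_out(steps=[0,-0.0015,0,0,0,-0.0015,0,0,0,-0.0015,0,0,0,0,0,0,0,0,0,0])

```text
time_s: 9.2
ee_pos: [0.5059, -0.1079, 0.11]
eef_rot: [0.003, 0.741, 0.671, 0.003]
force: [3.8, -2.1, 10.5]
finger_gap: 0.01
finger_force: 45.3
```

Request:
carry_out(steps=[0,-0.002,0,0,0,-0.002,0,0,0,-0.002,0,0,0,0,0,0,0,0,0,0])

```text
time_s: 9.82
ee_pos: [0.5002, -0.107, 0.11]
eef_rot: [0.003, 0.741, 0.671, 0.003]
force: [3.6, -0.6, 8.4]
finger_gap: 0.004
finger_force: 45.2
```

Past the catches, with a steady friction force of about 3.6 N. I'll draw on in stages.

Request:
carry_out(steps=[0,-0.003,0,0,0,-0.004,0,0,0,-0.004,0,0,0,-0.004,0,0,0,-0.005,0,0,0,0,0,0])

```text
time_s: 10.58
ee_pos: [0.4799, -0.1051, 0.1095]
eef_rot: [0.003, 0.741, 0.671, 0.003]
force: [4.8, -0.3, 6.2]
finger_gap: 0.009
finger_force: 45.4
```

Request:
carry_out(steps=[0,-0.005,0,0,0,-0.005,0,0,0,-0.005,0,0,0,-0.005,0,0,0,-0.005,0,0,0,-0.005,0,0,0,0,0,0])

```text
time_s: 11.45
ee_pos: [0.4497, -0.1021, 0.1088]
eef_rot: [0.002, 0.741, 0.671, 0.003]
force: [5.5, -0.6, -0.1]
finger_gap: 0.012
finger_force: 44.8
```

Request:
carry_out(steps=[0,-0.005,0,0,0,-0.005,0,0,0,-0.005,0,0,0,-0.005,0,0,0,-0.005,0,0,0,-0.005,0,0,0,-0.003,0,0,0,0,0,0])

```text
time_s: 12.45
ee_pos: [0.419, -0.0989, 0.1092]
eef_rot: [0.004, 0.741, 0.671, 0.004]
force: [9.7, -0.3, -3.2]
finger_gap: 0.009
finger_force: 45.1
```

```bash
python3 -c "
from h import *
print(np.round(manip.state()['joint_pos'],3))"
```

```text
[ 0.632  0.287 -0.573  2.194  0.237  0.706 -0.2  ]
```

Request:
carry_out(steps=[0,-0.002,0.0005,0,0,-0.004,0.0005,0,0,-0.004,0,0,0,-0.004,0,0,0,0,0,0])

```text
time_s: 13.08
ee_pos: [0.4039, -0.0975, 0.108]
eef_rot: [0.003, 0.741, 0.671, 0.003]
force: [8.0, -1.0, -0.2]
finger_gap: 0.008
finger_force: 44.9
```

```bash
python3 -c "
from h import *
print(np.round(manip.state()['joint_pos'],3))"
```

```text
[ 0.644  0.268 -0.578  2.224  0.227  0.695 -0.19 ]
```

Request:
carry_out(steps=[0,-0.003,0,0,0,-0.003,0,0,0,-0.003,0,0,0,-0.003,0,0,0,-0.003,0,0,0,0,0,0,0,0,0,0])

```text
time_s: 13.95
ee_pos: [0.3844, -0.0959, 0.1067]
eef_rot: [-0.0, 0.741, 0.671, -0.0]
force: [-0.4, 0.5, 3.9]
finger_gap: 0.012
finger_force: 44.4
```

```bash
python3 -c "
from h import *
print(np.round(manip.state()['joint_pos'],3))"
```

```text
[ 0.658  0.245 -0.584  2.258  0.212  0.689 -0.176]
```

It's free. Lift and look.

Request:
carry_out(steps=[0,0,-0.003,0,0,0,-0.005,0,0,0,-0.01,0,0,0,-0.015,0,0,0,-0.015,0,0,0,-0.015,0,0,0,0,0,0,0,0,0])

```text
time_s: 14.95
ee_pos: [0.3846, -0.096, 0.1697]
eef_rot: [-0.0, 0.741, 0.671, -0.0]
force: [0.3, 0.2, 0.1]
finger_gap: 0.014
finger_force: 44.1
```

Run:
```python
from h import *
p,d,W=wristworld();np.savez('pics/w3.npz',p=p,d=d,W=W)
cv2.imwrite('pics/w3.png',cv2.cvtColor(p,cv2.COLOR_RGB2BGR))
b=p.astype(int);m=(b[...,2]>b[...,0]+60)&(d>0)&(W[...,2]>.08)
n,l,st,_=cv2.connectedComponentsWithStats(m.astype(np.uint8))
for k in range(1,n):
    if st[k,4]>300:
        P=W[l==k];c=P.mean(0);A=np.linalg.lstsq(np.c_[P[:,:2]-c[:2],np.ones(len(P))],P[:,2],rcond=None)[0];print(st[k],c,cv2.minAreaRect((P[:,:2]*1000).astype(np.float32)),A)
```

```text
[  255   165   257   142 23173] [ 0.46071145 -0.10114475  0.16243536] ((480.20867919921875, -106.0822982788086), (61.658164978027344, 194.5676727294922), 83.0823974609375) [-0.29724442 -0.03963533  0.16243536]
```

View pics/w3.png

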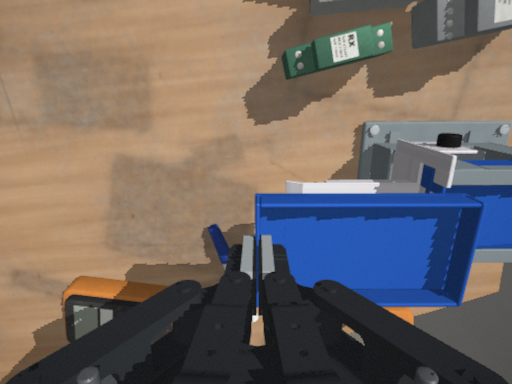

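The tray hangs from the pads, open side up, spanning columns 258-478. The next tray is visible in the magazine at the right. I'll measure its pitch and the magazine's next tray.

Run:
```python
from h import *
z=np.load('pics/w3.npz');W=z['W'];d=z['d']
def pl(a,b,c,e):
    P=W[a:b,c:e][d[a:b,c:e]>0];m=P.mean(0);A,_,_,_=np.linalg.lstsq(np.c_[P[:,:2]-m[:2],np.ones(len(P))],P[:,2],rcond=None);print(m.round(4),A.round(4))
pl(215,285,285,430);pl(195,200,270,460);pl(190,240,482,508)
r=W[196:202,260:480].reshape(-1,3);print(r.min(0),r.max(0));print(W[230,255:262].round(3),W[230,455:482:3].round(3))
```

```text
[ 0.4399 -0.1032  0.1677] [-0.0671  0.0901  0.1677]
[ 0.4428 -0.0721  0.1696] [0.5365 5.3406 0.1696]
[ 0.5553 -0.1158  0.1149] [-0.8925 -0.0149  0.1149]
[ 0.38951691 -0.10428427  0.1117583 ] [ 0.54458015 -0.01788338  0.31268341]
[[ 0.386 -0.08   0.18 ]
 [ 0.386 -0.08   0.179]
 [ 0.387 -0.08   0.18 ]
 [ 0.387 -0.08   0.179]
 [ 0.387 -0.086  0.167]
 [ 0.388 -0.087  0.166]
 [ 0.388 -0.087  0.166]] [[ 0.493 -0.097  0.166]
 [ 0.494 -0.097  0.168]
 [ 0.494 -0.096  0.17 ]
 [ 0.493 -0.094  0.173]
 [ 0.494 -0.094  0.173]
 [ 0.494 -0.093  0.176]
 [ 0.494 -0.092  0.178]
 [ 0.494 -0.091  0.18 ]
 [ 0.496 -0.092  0.179]]
```

Request:
carry_out(steps=[0.015,0,0,0,0.025,0,0,0,0.03,0.006,0,0,0.03,0.01,0,0,0.03,0.01,0,0,0.03,0.01,0,0,0.03,0.01,0,0,0.03,0.01,0,0,0.025,0.006,0,0,0.02,0.004,0,0,0.014,0,0,0,0,0,0,0,0,0,0,0,0,0,0,0])

```text
time_s: 16.75
ee_pos: [0.478, 0.1741, 0.1697]
eef_rot: [0.0, 0.742, 0.671, -0.0]
force: [-0.5, 0.3, 0.0]
finger_gap: 0.011
finger_force: 44.1
```

Run:
```python
from h import *
p,d,W=wristworld();np.savez('pics/w4.npz',p=p,d=d,W=W)
cap('top');t=np.load('pics/top.npz')['p'][130:240,160:360]
a=cv2.resize(t,(700,385));b=p
o=np.zeros((600,800,3),np.uint8);o[:288,:384]=cv2.resize(b,(384,288));o[290:290+300,:546]=cv2.resize(t,(546,300),interpolation=cv2.INTER_CUBIC)
cv2.imwrite('pics/c4.png',cv2.cvtColor(o,cv2.COLOR_RGB2BGR));s=manip.state();print(s['ee_pos'],s['joint_pos'])
```

```text
[0.47812498 0.17439264 0.16983205] [ 0.16264084  0.35569108 -0.72883654  1.95879183  0.29335693  0.93362517
 -0.81203621]
```

View pics/c4.png

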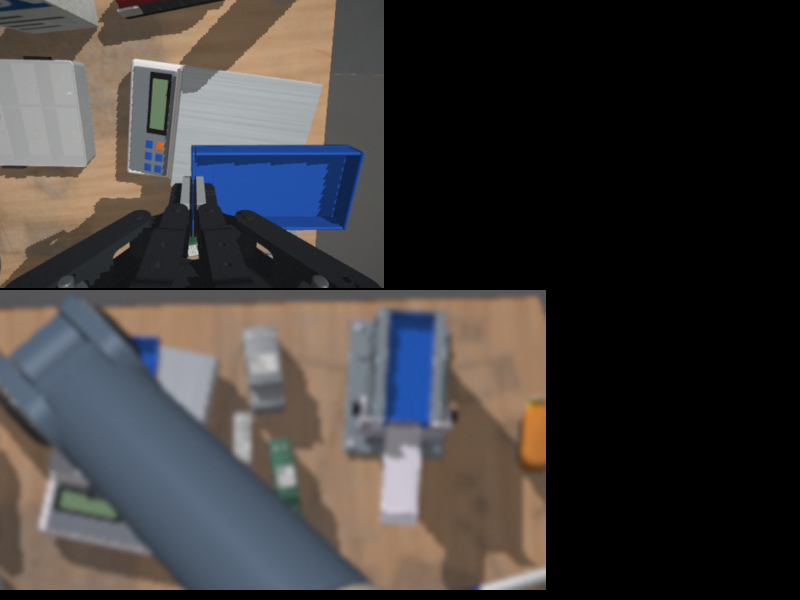

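The next tray has risen in the magazine and the held tray is over the pan. Lower it.

Request:
carry_out(steps=[0,0,0.01,0,0,0,0.02,0,0,0,0.02,0,0,0,0.02,0,0,0,0.014,0,0,0,0.007,0,0,0,0.003,0,0,0,0,0,0,0,0,0])

```text
time_s: 17.98
ee_pos: [0.4785, 0.1753, 0.0763]
eef_rot: [0.0, 0.741, 0.671, 0.001]
force: [1.1, -0.1, -0.1]
finger_gap: 0.018
finger_force: 44.1
```

Request:
carry_out(steps=[0,0,0.002,0,0,0,0.002,0,0,0,0.001,0,0,0,0.001,0,0,0,0,0,0,0,0,0])

```text
time_s: 18.73
ee_pos: [0.4781, 0.1752, 0.0698]
eef_rot: [0.0, 0.741, 0.671, -0.0]
force: [-0.4, 0.1, -0.7]
finger_gap: 0.011
finger_force: 44.1
```

Request:
carry_out(steps=[0,0,0.001,0,0,0,0.001,0,0,0,0,0,0,0,0,0])

```text
time_s: 19.23
ee_pos: [0.4782, 0.1752, 0.0684]
eef_rot: [0.0, 0.741, 0.671, -0.0]
force: [-2.1, -1.7, 6.3]
finger_gap: 0.01
finger_force: 44.5
```

Request:
carry_out(steps=[0,0,0.001,0,0,0,0,0,0,0,0,0])

```text
time_s: 19.6
ee_pos: [0.4782, 0.1752, 0.0684]
eef_rot: [0.001, 0.741, 0.671, -0.0]
force: [-5.1, -2.1, 14.0]
finger_gap: 0.006
finger_force: 45.6
```

Contact with the pan. Relieve the load slightly, release and rise.

Request:
carry_out(steps=[0,0,-0.001,0,0,0,0,0])

```text
time_s: 19.85
ee_pos: [0.4782, 0.1752, 0.0684]
eef_rot: [0.0, 0.741, 0.671, 0.0]
force: [-2.6, -0.7, 7.0]
finger_gap: 0.015
finger_force: 44.7
```

Request:
carry_out(steps=[0,0,0,0,0,0,0,0,0,0,0,0,0,0,0,0,0,0,0,0,0,0,0,0], claw=150)

```text
time_s: 20.6
ee_pos: [0.4781, 0.1751, 0.0678]
eef_rot: [0.0, 0.741, 0.671, -0.0]
force: [0.2, -0.2, -0.3]
finger_gap: 0.408
finger_force: 0.0
```

Request:
carry_out(steps=[0,0,-0.005,0,0,0,-0.01,0,0,0,-0.02,0,0,0,-0.03,0,0,0,-0.03,0,0,0,-0.03,0,0,0,-0.02,0,0,0,0,0,0,0,0,0])

```text
time_s: 21.72
ee_pos: [0.4776, 0.1748, 0.2123]
eef_rot: [-0.0, 0.741, 0.671, -0.0]
force: [-1.1, 0.9, -1.0]
finger_gap: 0.419
finger_force: 0.0
```

Run:
```python
from h import *
p,d,W=wristworld();cap('top')
t=np.load('pics/top.npz')['p'][130:240,160:360]
o=np.zeros((600,800,3),np.uint8);o[:288,:384]=cv2.resize(p,(384,288));o[290:590,:546]=cv2.resize(t,(546,300),interpolation=cv2.INTER_CUBIC)
cv2.imwrite('pics/c5.png',cv2.cvtColor(o,cv2.COLOR_RGB2BGR))
b=p.astype(int);m=(b[...,2]>b[...,0]+60)&(d>0)&(W[...,2]>.06)&(W[...,2]<.085)
n,l,st,_=cv2.connectedComponentsWithStats(m.astype(np.uint8));k=1+np.argmax(st[1:,4]);P=W[l==k]
print(st[k],cv2.minAreaRect((P[:,:2]*1000).astype(np.float32)))
F=P[P[:,2]<.069];c=F.mean(0);print(c,np.linalg.lstsq(np.c_[F[:,:2]-c[:2],np.ones(len(F))],F[:,2],rcond=None)[0])
g=(abs(W[...,2]-.062)<.004)&(d>0)&~m
n,l,st,_=cv2.connectedComponentsWithStats(g.astype(np.uint8));k=1+np.argmax(st[1:,4]);P=W[l==k];print(st[k],cv2.minAreaRect((P[:,:2]*1000).astype(np.float32)))
```

```text
[ 257  148  118   62 6946] ((536.523681640625, 168.952392578125), (61.52009963989258, 118.02650451660156), 83.64186096191406)
[0.5337148  0.16884763 0.06540533] [ 0.0005538  -0.00265611  0.06540533]
[  230    90   176   158 14018] ((534.5094604492188, 170.78704833984375), (148.04367065429688, 155.0400848388672), 76.8138427734375)
```

View pics/c5.png

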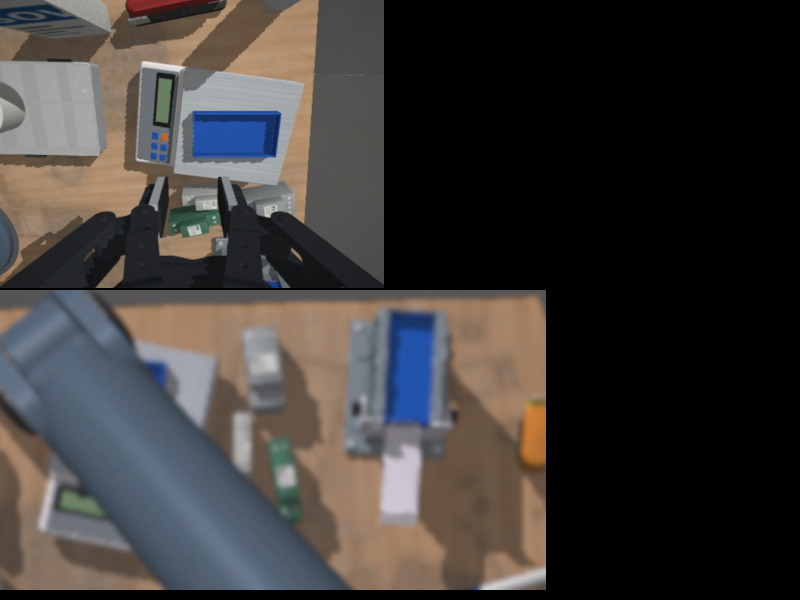

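The tray lies flat in the middle of the pan, within a few mm, and the next tray is up in the magazine. A quick check of its floor height, then I hand in.

Run:
```python
from h import *
d=np.load('pics/top.npz')['d'];W=world('top',d);z=np.median(W[146:174,303:317,2]);print(z)
if z>.106: print(manip.hand_in())
```

```text
0.11127700254363354
the job is handed in; nothing more can be done
None
```

The job is handed in: the top tray lies flat and open side up within about 3 mm of the pan's centre, set down on contact. The next tray has risen under the lips, and no bystander moved in the areas I checked.

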